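# Index the sampler carousel and start the run

### The job

With one fingertip, gently push on the spokes of the sampler's carousel, either way round, until the orange-capped vial stands centred under the needle; then press the green start button fully down and let it come up again. Do not touch, lift or tip any vial, do not press the button before the orange vial is in place, and leave everything else on the bench where it is.

Things in the scene. Friction and masses are not known exactly. Their poses are not given: they have to be found in the camera images.
- sampler: White base of a carousel vial sampler, fixed to the bench: round, 170 mm across, 30 mm high; origin on the bench at the carousel's axis. Its +x axis points at the needle post (a 16 mm round rod, centred 143 mm out, 197 mm high), on the side away from the robot. The post's foot (60 mm wide, 30 mm high) reaches 170 mm out and has a red mark in line with the needle.
- needle_tip (a point): Lower tip of the thin steel sampling needle, hanging straight down 60 mm from the carousel's axis, tip 100 mm above the bench (14 mm above the caps). It does not move. It is carried by a 8 mm wide black arm, 171 to 185 mm above the bench, that reaches in from the post.
- carousel: Grey carousel on a vertical axis, turns either way without end stops; friction stops it once not pushed. Origin on the axis at the disc's underside, 30 mm above the bench, turns with it. Disc 160 mm across, 6 mm thick. Five vial cups centred 60 mm from the axis at 0, 72, 144, 216, 288 degrees from its x axis, counter-clockwise from above; 29 mm across, rims 60 mm above the bench.
- spoke_end (a point): Middle of the outer end of the spoke at 36 degrees. Five alike straight spokes stick out between the cups (36, 108, 180, 252, 324 degrees) past the disc to 115 mm from the axis; each is 12 mm wide, lies 46 to 60 mm above the bench, with a yellow end 17 mm long. About 1.5 N sideways at the end turns the carousel. Below the ends is only the bench and the post's 30 mm high foot.
- orange_vial: Amber glass vial with an ORANGE cap, loose in one of the five cups: 22 mm across, 50 mm tall, top 86 mm above the bench; origin at the centre of its underside. This is the vial to bring under the needle. It starts in any cup.
- white_vial_a: Amber glass vial of the same size with a white cap, loose in another cup; origin at the centre of its underside.
- white_vial_b: Amber glass vial of the same size with a white cap, loose in another cup; origin at the centre of its underside.
- blue_vial_a: Amber glass vial of the same size with a blue cap, loose in another cup; origin at the centre of its underside.
- blue_vial_b: Amber glass vial of the same size with a blue cap, loose in another cup; origin at the centre of its underside.
- control_box: Grey control box fixed to the bench, 90 x 80 x 35 mm, with the start button in the middle of its top; origin at the centre of its underside.
- start_top (a point): Centre of the top face of the green round start button (28 mm across) on the control box; it is pressed straight down.
- start (a joint): Travel of the start button: 0 m when up, 0.006 m when fully down (about 5 N); a spring returns it when let go.
- reagent_bottle: Bystander: brown reagent bottle with a blue cap, 66 mm across, 150 mm tall; origin under its centre.
- standard_jar: Bystander: white jar, 56 mm across, 70 mm tall; origin under its centre.
- beaker: Bystander: glass beaker, 64 mm across, 80 mm tall; origin under its centre.
- screwdriver: Bystander: screwdriver lying on the bench; origin underneath it, its x axis along it.
- spare_vial: Bystander: vial with a white cap standing on the bench, 22 mm across, 50 mm tall; origin under its centre.
- cap_tray: Bystander: empty blue tray, 100 x 100 x 30 mm; origin under its centre.
Things that resemble listed ones, but are neither listed nor needed, are in the scene too. Leave any blue look-alike of the control_box alone.

How it is judged:
By the outcome, as a careful person would: the job done as asked, in the order asked, and still so for the second after the job is handed in, with the robot touching nothing.
It also fails if it takes over 72 s, if anything falls off the work surface, if the arm or the gripper's body presses on something with over 40 N, if the wrist force passes 120 N, or if a joint passes its speed limit or range.

### The arm

A 6-joint arm with a two-finger parallel gripper is mounted at the origin on the work surface. World frame = base frame: x ahead of the robot, y to its left, z up, the work surface at z = 0. Lengths are in m, angles in rad, forces in N, time in s.
With the tool pointing down it reaches from about 0.3 to 0.775 m from the base axis. Payload 14.6 kg.
Tool frame: the origin (TCP) lies on the centre line of the jaws, within the pads' length; the fingertips stand manip.tip_reach ahead of it and the grasp point (between the pads) is the TCP (manip.tip_reach is the distance from the TCP to the fingertips, in m); z points along the fingers, y is the line along which they close (so a half turn about z gives the same grasp; the last joint's range is limited). The gripper opens to 85 mm and grips with 20 to 120 N. Pads are 22 mm wide; open, the fingers measure 114 mm over their backs; the gripper's body (76 mm by 85 mm) begins 54 mm behind the grasp point. The pads swing forward as they close: fully open they stand 13 mm farther back than shut.
Start: joints at [-1.254, 0.3, 1.521, -0, 1.321, -0.067], TCP at [0.206, -0.51, 0.25] pointing down, gripper open.
Joint ranges: [-3.03, 3.03], [-0.79, 2.21], [0.23, 2.52], [-1.04, 4.18], [0, 3.07], [-2.55, 2.55]. Speed limits (rad/s): [2.22, 2.22, 2.57, 3.14, 3.14, 3.14].

### API

Orientations are given as a 3x3 rotation matrix whose columns are the frame's x, y, z axes.
In Python, from bench import manip gives the robot as it stands. The module is installed in compiled form; this text tells all that it offers.
- The arm moves only by the shell command python3 -m crank 'ROWS' [OPENING]. ROWS is JSON, a list of rows, each an object of numbers: "tx", "ty", "tz": the shift along the world's x, y, z normalised to -1 to 1, where 1 is 0.2 m; "spin": the turn about the world's z normalised to -1 to 1, where 1 is 60 degrees. A call has 1 to 5 rows; each row shifts and turns the commanded pose from where the row before left it; what a row does not reach is not made up. A row lasts 1/12 s, in which the tool goes at most 41.7 mm and 7.16 degrees, less where a joint would pass 70% of its speed; a pose out of reach is approached as far as the arm can. A call with a number of a shift or a turn outside -1 to 1 is refused whole. A call with a gripper value outside its range is refused whole. OPENING is the opening, from -1 (shut) to 1 (fully open), set as the call begins (- or left out, the last holds). The fingers move at their own pace and stop on an object; the grip force is fixed at half the most. Time passes only in rows, so rows that do not move let the fingers close. It gives the time, the measured TCP pose, the force, the opening and the grip force at its end, in the units of the state.
- manip.sense(): the state, without advancing time (a new reading comes with each control period).
- manip.get_image(name): name is "side" or "top" or "wrist"; returns a dict with "color" (480x640x3 uint8, red, green, blue), "fovy" (degrees; the focal length in pixels is half the picture's height over the tangent of half this angle, whatever the lens; pixels are square), "cx", "cy" (the principal point, pixels), "distortion" ([k1, k2, p1, p2, k3] as OpenCV has them; the pictures are not rectified), "origin" and "orientation" of the camera in the world; the wrist camera has in their place "mount" (4x4, takes a point from camera to tool coordinates, whose origin is the TCP and whose axes are the flange's). Camera axes: x right, y up, looking along -z (the intrinsics and any distortion apply to the point x, -y, -z); pixel columns grow to the right and rows downward; lengths in m; the calibration is good to about 2 mm. A picture is of the moment at which its call begins: read the wrist's pose just before it. There is no depth.
- manip.job_done(): hands the job in; it is judged then, once.
The state is a dict: "t": time; "q": joint angles; "joint_velocities": joint speeds; "tau": joint torques, N m; "tool_pos": TCP position; "eef_rot": TCP orientation; "force": force on the tool from outside, world axes, zero at the start; "moment": the same for the moment, N m; "gripper_width": finger opening in m; "grasp_force": force on a finger pad.
Only numpy, scipy, OpenCV 4.12 (cv2) and the standard library are available. Lean on these libraries where they do the work, as an engineer would, in place of code of your own. Each camera call takes 0.05 s, during which the arm holds its last target. There are 200 camera calls.

## Working session

There is one attempt and no reset: what is moved stays moved. The work goes in short steps, Python scripts to look and compute and a shell command to move; the robot and the scene stay as the last step left them, time stands still between calls to the robot, and variables do not carry over. Pictures are saved under pics/ and viewed, at most 10 in all, crops included, and the job is handed in when it is done.

```bash
mkdir -p pics
cat > h.py <<'E'
import numpy as np, cv2, json
from bench import manip
def cap(n,f):
    s=manip.sense(); im=manip.get_image(n); cv2.imwrite(f'pics/{f}.png',im['color'][:,:,::-1])
    if 'mount' in im:
        T=np.eye(4);T[:3,:3]=s['eef_rot'];T[:3,3]=s['tool_pos'];M=T@np.array(im['mount']);im['origin']=M[:3,3];im['orientation']=M[:3,:3]
    d={k:np.array(im[k]).tolist() for k in ('fovy','cx','cy','distortion','origin','orientation')}
    json.dump(d,open(f'pics/{f}.json','w'));return im
def K(d):
    f=240/np.tan(np.radians(d['fovy'])/2);return np.array([[f,0,d['cx']],[0,f,d['cy']],[0,0,1.]])
def ray(f,px):
    d=json.load(open(f'pics/{f}.json'))
    p=cv2.undistortPoints(np.array([[px]],float),K(d),np.array(d['distortion']))[0,0]
    v=np.array(d['orientation'])@np.array([p[0],-p[1],-1]);return np.array(d['origin']),v/np.linalg.norm(v)
def atz(f,px,z):
    o,v=ray(f,px);return o+v*(z-o[2])/v[2]
def tri(*obs):
    A=0;b=0
    for f,px in obs:
        o,v=ray(f,px);P=np.eye(3)-np.outer(v,v);A=A+P;b=b+P@o
    return np.linalg.solve(A,b)
def proj(f,X):
    d=json.load(open(f'pics/{f}.json'));R=np.array(d['orientation']);c=(np.atleast_2d(X)-np.array(d['origin']))@R
    c=c*[1,-1,-1];return cv2.projectPoints(c.reshape(-1,1,3),np.zeros(3),np.zeros(3),K(d),np.array(d['distortion']))[0][:,0]
E
python3 -c "
from h import *
for n in('top','side','wrist'):
    d=cap(n,n+'0');print(n,d['origin'],d['fovy'],d['distortion'])
s=manip.sense();print(s['t'],s['tool_pos'],s['eef_rot'],s['gripper_width'],manip.tip_reach)"
```

```text
top [0.41350581 0.01681218 1.7600441 ] 42.53320730532721 [-0.20944312  0.          0.          0.          0.        ]
side [0.243271   0.87528596 1.02243191] 46.42974440718077 [-0.12813158  0.          0.          0.          0.        ]
wrist [ 0.28398898 -0.478032    0.37394742] 63.6779240991917 [0.00105437 0.         0.         0.         0.        ]
0.15 [ 0.20588772 -0.5098281   0.24986221] [[ 9.27242510e-01  3.74461261e-01 -3.00878200e-04]
 [ 3.74461381e-01 -9.27242148e-01  8.20072973e-04]
 [ 2.80986116e-05 -8.73073788e-04 -9.99999618e-01]] 0.08570651682792214 0.019
```

View pics/top0.png

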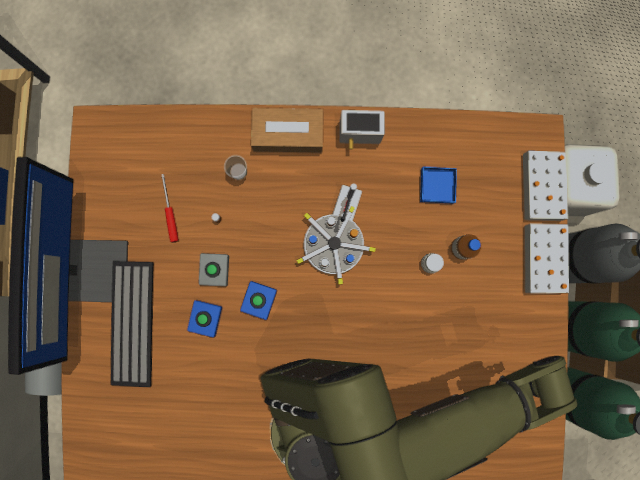

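View pics/side0.png

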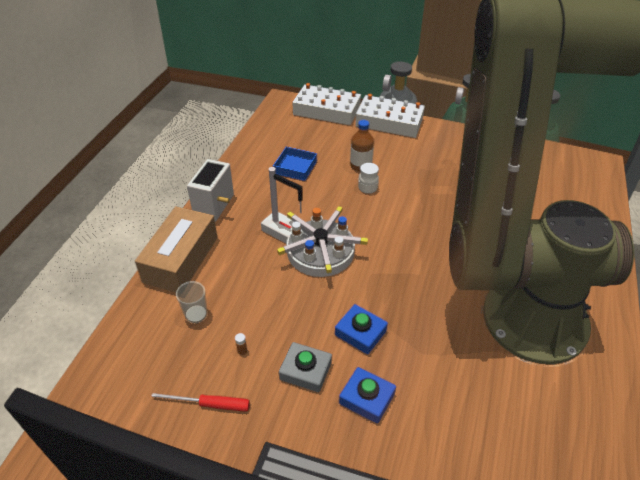

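The top view shows the carousel hub near (334,244), with the orange cap at (353,234), right of the needle arm, and the post at about (352,187). Three boxes have green buttons: grey at (213,270), blue at (258,300) and blue at (204,319). I choose the grey one. Orange candidates are the carousel cap and the racks' caps at (545,185) and (545,260). I choose the one on the carousel. Next I'll check both in close crops.

```bash
python3 -c "
import cv2,numpy as np
a=cv2.imread('pics/top0.png');b=cv2.imread('pics/side0.png')
A=cv2.resize(a[170:295,290:385],None,fx=4.2,fy=4.2,interpolation=cv2.INTER_CUBIC)
cv2.imwrite('pics/c1.png',cv2.resize(a[175:295,190:390],None,fx=4,fy=4,interpolation=cv2.INTER_CUBIC))
cv2.imwrite('pics/c2.png',cv2.resize(b[155:395,250:390],None,fx=2.5,fy=2.5,interpolation=cv2.INTER_CUBIC))
cv2.imwrite('pics/c2.png',cv2.resize(b[160:280,250:390],None,fx=5,fy=5,interpolation=cv2.INTER_CUBIC))
"
```

```text
(no output)
```

View pics/c1.png

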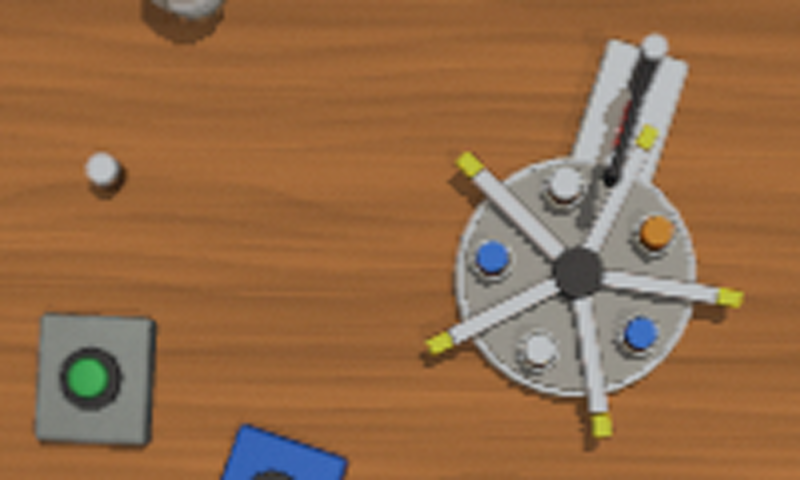

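View pics/c2.png

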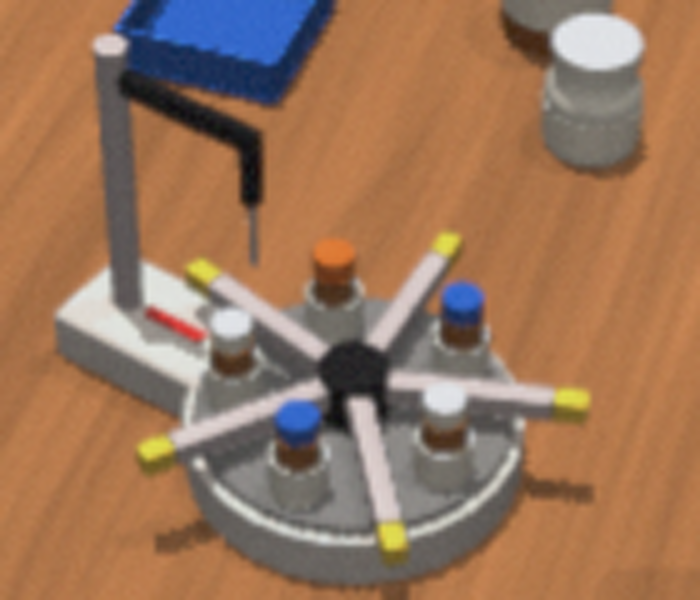

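```bash
cat > m.py <<'E'
from h import *
from scipy.optimize import least_squares
c1=lambda p:((p[0]+.5)/4+189.5,(p[1]+.5)/4+174.5)
c2=lambda p:((p[0]+.5)/5+249.5,(p[1]+.5)/5+159.5)
Y1=[(649,136),(470,164),(440,343),(601,426),(730,298)];Y2=[(203,272),(156,452),(393,540),(571,402),(447,245)]
C1=[(656,233),(566,183),(492,258),(540,349),(641,333)];C2=[(334,250),(231,322),(298,413),(445,397),(463,296)]
o1=np.array([c1(p) for p in Y1+C1+[(654,47)]]);o2=np.array([c2(p) for p in Y2+C2+[(110,45),(255,264)]])
for a,b in zip(o1,o2):print(tri(('top0',a),('side0',b)).round(4))
def model(p):
    x,y,th,yaw=p;k=np.arange(5)*np.radians(72)
    S=lambda a,r,z:np.c_[x+r*np.cos(a),y+r*np.sin(a),0*a+z]
    yw=np.array([yaw])
    return np.r_[S(th+k,.1065,.059),S(th-np.radians(36)+k,.06,.086),S(yw,.143,.197),S(yw,.06,.1)]
def res(p):
    X=model(p[:4]);return np.r_[(proj('top0',X[:11]+np.r_[p[4:6],0])-o1).ravel(),(proj('side0',X+np.r_[p[6:8],0])-o2).ravel(),p[4:]*1000/1]
s=least_squares(res,[.5,0,-.4,-.3,0,0,0,0]);print(s.x[:2].round(4),np.degrees(s.x[2:4]).round(2),s.x[4:].round(4),np.sqrt(np.mean(s.fun**2)));print(s.fun.round(1))
print('btn',tri(('top0',c1((88,378))),('side0',(305.5,358.5))))
for z in (.035,.04,.05):print(atz('top0',c1((88,378)),z))
X=model(s.x[:4]);print(X.round(4))
E
python3 m.py
```

```text
[ 0.6343 -0.0949  0.0561]
[0.6125 0.0294 0.0549]
[0.4879 0.0481 0.0556]
[ 0.4324 -0.0639  0.0562]
[ 0.522  -0.1524  0.0571]
[ 0.5643 -0.0981  0.0884]
[ 0.5972 -0.0365  0.0852]
[0.5454 0.0133 0.0873]
[ 0.4839 -0.0203  0.0852]
[ 0.4956 -0.0889  0.0857]
[ 0.6738 -0.0883  0.1973]
[ 0.5373 -0.0458] [-26.37 -17.33] [ 0.0001 -0.0003 -0.0001  0.0003] 0.2796534278605572
[-0.4  0.5 -0.2  0.2 -0.  -0.1  0.  -0.  -0.2  0.1  0.3 -0.4 -0.1  0.3
  0.  -0.4 -0.3  0.   0.   0.1  0.2  0.   0.2 -0.2 -0.1 -0.8 -0.1 -0.8
  0.1 -0.6 -0.1 -0.2  0.   0.5  0.1  0.1 -0.1  0.5  0.1  0.2  0.   0.1
 -0.   0.1 -0.2  0.2  0.1 -0.3 -0.1  0.3]
btn [0.45924135 0.29305561 0.04922052]
[0.45997454 0.29544591 0.035     ]
[0.45983985 0.2946383  0.04      ]
[0.45957048 0.29302307 0.05      ]
[[ 0.6327 -0.0931  0.059 ]
 [ 0.6117  0.0303  0.059 ]
 [ 0.4879  0.0485  0.059 ]
 [ 0.4323 -0.0637  0.059 ]
 [ 0.5218 -0.1512  0.059 ]
 [ 0.5651 -0.099   0.086 ]
 [ 0.5964 -0.0358  0.086 ]
 [ 0.546   0.0135  0.086 ]
 [ 0.4835 -0.0192  0.086 ]
 [ 0.4953 -0.0887  0.086 ]
 [ 0.6738 -0.0884  0.197 ]
 [ 0.5946 -0.0637  0.1   ]]
```

The model fits to 0.3 px: axis (0.5373, -0.0458), needle at -17.3°, orange at -62.4°. It therefore has to turn +45.0° counter-clockwise. I'll push the near spoke (at 189.6°) towards -y with the shut fingers.

```bash
python3 -m crank '[{"tx":0.08,"ty":0.17,"spin":-0.02},{"tx":0.08,"ty":0.17,"spin":-0.02},{"tx":0.08,"ty":0.17,"spin":-0.02},{"tx":0.08,"ty":0.17,"spin":-0.02},{"tx":0.08,"ty":0.17,"spin":-0.02}]' -1
python3 -m crank '[{"tx":0.08,"ty":0.17,"spin":-0.02},{"tx":0.08,"ty":0.17,"spin":-0.02},{"tx":0.08,"ty":0.17,"spin":-0.02},{"tx":0.08,"ty":0.17,"spin":-0.02},{"tx":0.08,"ty":0.17,"spin":-0.02}]'
python3 -m crank '[{"tx":0.08,"ty":0.18},{"tx":0.08,"ty":0.18},{"tx":0.08,"ty":0.18},{"tx":0.07,"ty":0.17},{}]'
python3 -c "
from h import *
cap('wrist','w1')"
```

```text
validation failed for argument at $[0]...
validation failed for argument at $[0]...
validation failed for argument at $[0]...
```

View pics/w1.png

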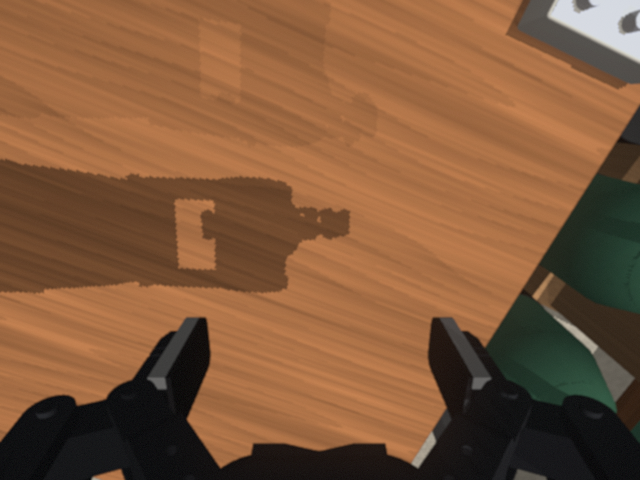

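All three calls were refused, so nothing moved. The wrist view shows only the bare bench and the open fingers at (190,340) and (450,340). I'll give all four keys in every row.

```bash
python3 -m crank '[{"tx":0.08,"ty":0.17,"tz":0,"spin":-0.02},{"tx":0.08,"ty":0.17,"tz":0,"spin":-0.02},{"tx":0.08,"ty":0.17,"tz":0,"spin":-0.02},{"tx":0.08,"ty":0.17,"tz":0,"spin":-0.02},{"tx":0.08,"ty":0.17,"tz":0,"spin":-0.02}]' -1
```

```text
t: 0.62
tool_pos: [0.2862, -0.3383, 0.2501]
eef_rot: [[0.962, 0.274, -0.0], [0.274, -0.962, 0.0], [-0.0, -0.0, -1.0]]
force: [0.9, -0.5, 0.1]
gripper_width: 0.0256
grasp_force: 0.0
```

```bash
python3 -m crank '[{"tx":0.08,"ty":0.17,"tz":0,"spin":-0.02},{"tx":0.08,"ty":0.17,"tz":0,"spin":-0.02},{"tx":0.08,"ty":0.17,"tz":0,"spin":-0.02},{"tx":0.08,"ty":0.17,"tz":0,"spin":-0.02},{"tx":0.08,"ty":0.17,"tz":0,"spin":-0.02}]'
python3 -m crank '[{"tx":0.08,"ty":0.18,"tz":0,"spin":0},{"tx":0.08,"ty":0.18,"tz":0,"spin":0},{"tx":0.08,"ty":0.17,"tz":0,"spin":0},{"tx":0.06,"ty":0.17,"tz":0,"spin":0},{"tx":0,"ty":0,"tz":0,"spin":0}]'
python3 -c "
from h import *
cap('wrist','w2');print(manip.sense()['tool_pos'])
cv2.imwrite('pics/w2.png',cv2.imread('pics/w2.png'))"
```

```text
t: 1.03
tool_pos: [0.3662, -0.1682, 0.2504]
eef_rot: [[0.985, 0.172, 0.0], [0.172, -0.985, -0.0], [0.0, 0.0, -1.0]]
force: [1.1, -0.7, -0.2]
gripper_width: -0.0002
grasp_force: 0.0
t: 1.45
tool_pos: [0.427, -0.0255, 0.2502]
eef_rot: [[0.984, 0.178, 0.0], [0.178, -0.984, 0.001], [0.0, -0.001, -1.0]]
force: [0.8, -1.3, -0.1]
gripper_width: -0.0004
grasp_force: 0.0
[ 0.42637719 -0.02756766  0.25010896]
```

View pics/w2.png

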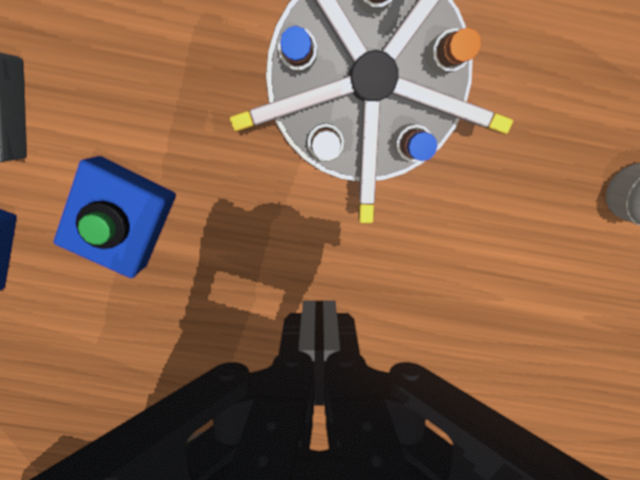

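The wrist view shows the shut fingers with their tip at (320,300), the near spoke's end at (366,213) and the orange cap at (464,44). The fingers are on the right side of the spoke. Descending.

```bash
python3 -m crank '[{"tx":0,"ty":0,"tz":-0.2,"spin":0},{"tx":0,"ty":0,"tz":-0.2,"spin":0},{"tx":0,"ty":0,"tz":-0.2,"spin":0},{"tx":0,"ty":0,"tz":-0.2,"spin":0},{"tx":0,"ty":0,"tz":-0.14,"spin":0}]'
python3 - <<'E'
from h import *
C=np.array([.5373,-.0458])
p=manip.sense();print(p['tool_pos'],p['force'])
d=np.array(p['tool_pos'])[:2]-C;r=np.hypot(*d);a=np.degrees(np.arctan2(d[1],d[0]));print(r,a)
# TCP path: start angle a, per step 2 deg
R=np.hypot(.105,.02)
for k in range(0,60,5):
    t=np.radians(189.6+k);q=C+.105*np.array([np.cos(t),np.sin(t)])-.0205*np.array([-np.sin(t),np.cos(t)]);print(k,q.round(4))
E
```

```text
t: 1.92
tool_pos: [0.4244, -0.0307, 0.0594]
eef_rot: [[0.985, 0.173, -0.002], [0.173, -0.985, 0.0], [-0.002, -0.001, -1.0]]
force: [1.6, -0.1, -0.6]
gripper_width: 0.0001
grasp_force: 0.0
[ 0.42440167 -0.03067051  0.05943625] [ 1.56802562 -0.1328235  -0.55508162]
0.11390757155175979 172.36727542534595
0 [ 0.4304 -0.0431]
5 [ 0.4305 -0.0524]
10 [ 0.4315 -0.0617]
15 [ 0.4333 -0.0709]
20 [ 0.4359 -0.0798]
25 [ 0.4392 -0.0885]
30 [ 0.4433 -0.0969]
35 [ 0.4481 -0.1049]
40 [ 0.4536 -0.1125]
45 [ 0.4598 -0.1195]
50 [ 0.4665 -0.126 ]
55 [ 0.4737 -0.1319]
```

```bash
python3 -m crank '[{"tx":0.006,"ty":-0.012,"tz":0,"spin":0},{"tx":0.006,"ty":-0.012,"tz":0,"spin":0},{"tx":0.006,"ty":-0.012,"tz":0,"spin":0},{"tx":0.006,"ty":-0.012,"tz":0,"spin":0},{"tx":0.006,"ty":-0.012,"tz":0,"spin":0}]'
python3 -m crank '[{"tx":0,"ty":-0.015,"tz":0,"spin":0.028},{"tx":0,"ty":-0.015,"tz":0,"spin":0.028},{"tx":0.001,"ty":-0.015,"tz":0,"spin":0.028},{"tx":0.002,"ty":-0.015,"tz":0,"spin":0.028},{"tx":0.002,"ty":-0.015,"tz":0,"spin":0.028}]'
python3 -m crank '[{"tx":0.003,"ty":-0.015,"tz":0,"spin":0.028},{"tx":0.003,"ty":-0.015,"tz":0,"spin":0.028},{"tx":0.003,"ty":-0.015,"tz":0,"spin":0.028},{"tx":0.003,"ty":-0.015,"tz":0,"spin":0.028},{"tx":0.004,"ty":-0.015,"tz":0,"spin":0.028}]'
```

```text
t: 2.33
tool_pos: [0.4329, -0.0426, 0.064]
eef_rot: [[0.985, 0.173, 0.003], [0.173, -0.985, -0.001], [0.003, 0.001, -1.0]]
force: [-0.4, 0.0, -0.2]
gripper_width: -0.0002
grasp_force: 0.0
t: 2.75
tool_pos: [0.4334, -0.0573, 0.0634]
eef_rot: [[0.948, 0.317, 0.001], [0.317, -0.948, -0.0], [0.001, 0.001, -1.0]]
force: [-1.1, 1.1, 0.6]
gripper_width: 0.0003
grasp_force: 0.8
t: 3.17
tool_pos: [0.4364, -0.0723, 0.0633]
eef_rot: [[0.892, 0.452, 0.001], [0.452, -0.892, -0.0], [0.001, 0.001, -1.0]]
force: [-1.6, 0.6, 0.6]
gripper_width: -0.0002
grasp_force: 0.8
```

```bash
cat > ang.py <<'E'
from h import *
import sys
from scipy.optimize import least_squares
C=np.array([.5373,-.0458])
def blobs(f,hsvlo,hsvhi,box):
    a=cv2.cvtColor(cv2.imread(f'pics/{f}.png'),cv2.COLOR_BGR2HSV);m=cv2.inRange(a,hsvlo,hsvhi)
    M=np.zeros_like(m);x0,x1,y0,y1=box;M[y0:y1,x0:x1]=m[y0:y1,x0:x1]
    n,_,st,ce=cv2.connectedComponentsWithStats(M);return [(ce[i],st[i,4]) for i in range(1,n) if st[i,4]>=6]
box={'side':(260,390,180,290),'top':(290,385,180,300)}
def run(f):
    b=box['side' if f[0]=='s' else 'top'];z=lambda r,zz,lo,hi:[(c,C+0) for c in ()]
    out=[]
    for c,n in blobs(f,(22,120,110),(35,255,255),b):
        p=atz(f,c,.057)[:2]-C;out.append(('Y',round(np.hypot(*p),4),round(np.degrees(np.arctan2(p[1],p[0]))%72,2),int(n)))
    for c,n in blobs(f,(8,170,150),(16,255,255),b):
        p=atz(f,c,.081)[:2]-C
        if n>15 and abs(np.hypot(*p)-.06)<.015:out.append(('O',round(np.hypot(*p),4),round(np.degrees(np.arctan2(p[1],p[0])),2),int(n)))
    return out
if __name__=='__main__':
    t=sys.argv[1]
    for n in('side','top'):
        if t!='0':cap(n,n+t)
        print(n,*run(n+t),sep='\n ')
    s=manip.sense();print(s['t'],np.round(s['tool_pos'],4),np.round(s['force'],1))
E
python3 ang.py 0; python3 ang.py 1
```

```text
side
 ('Y', np.float64(0.1091), np.float64(45.85), 18)
 ('Y', np.float64(0.1078), np.float64(45.96), 27)
 ('Y', np.float64(0.1064), np.float64(44.95), 35)
 ('Y', np.float64(0.1067), np.float64(46.19), 37)
 ('Y', np.float64(0.1079), np.float64(45.44), 35)
 ('O', np.float64(0.0655), np.float64(-63.41), 36)
top
 ('Y', np.float64(0.1075), np.float64(45.93), 19)
 ('Y', np.float64(0.1072), np.float64(45.39), 27)
 ('Y', np.float64(0.1077), np.float64(46.05), 26)
 ('Y', np.float64(0.1068), np.float64(45.43), 25)
 ('Y', np.float64(0.1054), np.float64(45.95), 27)
3.1667 [ 0.4364 -0.0723  0.0633] [-1.6  0.6  0.6]
side
 ('Y', np.float64(0.1095), np.float64(61.22), 19)
 ('Y', np.float64(0.1067), np.float64(62.19), 24)
 ('Y', np.float64(0.1075), np.float64(61.26), 38)
 ('Y', np.float64(0.1087), np.float64(60.1), 42)
 ('O', np.float64(0.0644), np.float64(-48.98), 41)
top
 ('Y', np.float64(0.1073), np.float64(61.31), 20)
 ('Y', np.float64(0.1071), np.float64(60.72), 25)
 ('Y', np.float64(0.1081), np.float64(61.64), 25)
 ('Y', np.float64(0.1061), np.float64(60.74), 27)
3.2667 [ 0.4366 -0.0725  0.0632] [-0.1  0.  -0.4]
```

```bash
python3 -m crank '[{"tx":0.004,"ty":-0.0145,"tz":0,"spin":0.028},{"tx":0.004,"ty":-0.0145,"tz":0,"spin":0.028},{"tx":0.005,"ty":-0.0143,"tz":0,"spin":0.028},{"tx":0.006,"ty":-0.014,"tz":0,"spin":0.028},{"tx":0.006,"ty":-0.014,"tz":0,"spin":0.028}]'
python3 -m crank '[{"tx":0.006,"ty":-0.0137,"tz":0,"spin":0.028},{"tx":0.007,"ty":-0.0135,"tz":0,"spin":0.028},{"tx":0.007,"ty":-0.0135,"tz":0,"spin":0.028},{"tx":0.007,"ty":-0.0135,"tz":0,"spin":0.028},{"tx":0.008,"ty":-0.0133,"tz":0,"spin":0.028}]'
python3 -m crank '[{"tx":0.008,"ty":-0.0126,"tz":0,"spin":0.028},{"tx":0.009,"ty":-0.0123,"tz":0,"spin":0.028},{"tx":0.009,"ty":-0.0123,"tz":0,"spin":0.028},{"tx":0.009,"ty":-0.012,"tz":0,"spin":0.028},{"tx":0,"ty":0,"tz":0,"spin":0}]'
python3 ang.py 2
```

```text
t: 3.68
tool_pos: [0.4413, -0.0864, 0.063]
eef_rot: [[0.817, 0.577, 0.001], [0.577, -0.817, -0.0], [0.0, 0.001, -1.0]]
force: [-2.0, 1.0, 0.5]
gripper_width: -0.0001
grasp_force: 0.8
t: 4.1
tool_pos: [0.4483, -0.0999, 0.0629]
eef_rot: [[0.724, 0.69, 0.0], [0.69, -0.724, -0.0], [0.0, 0.0, -1.0]]
force: [-2.2, 0.5, 0.3]
gripper_width: -0.0002
grasp_force: 0.8
t: 4.52
tool_pos: [0.4555, -0.1099, 0.0629]
eef_rot: [[0.638, 0.77, 0.001], [0.77, -0.638, -0.0], [0.0, 0.001, -1.0]]
force: [0.1, 0.1, 0.1]
gripper_width: -0.0
grasp_force: 0.0
side
 ('Y', np.float64(0.1099), np.float64(12.28), 20)
 ('Y', np.float64(0.107), np.float64(14.15), 37)
 ('Y', np.float64(0.1069), np.float64(11.61), 44)
 ('Y', np.float64(0.1091), np.float64(12.7), 42)
 ('O', np.float64(0.0631), np.float64(-27.31), 39)
top
 ('Y', np.float64(0.1076), np.float64(12.3), 28)
 ('Y', np.float64(0.1071), np.float64(12.76), 25)
 ('Y', np.float64(0.107), np.float64(12.05), 24)
 ('Y', np.float64(0.1054), np.float64(11.94), 26)
4.6167 [ 0.4554 -0.1096  0.0627] [ 0.4 -0.1  0.2]
```

```bash
python3 -m crank '[{"tx":0.007,"ty":-0.008,"tz":0,"spin":0.02},{"tx":0.007,"ty":-0.008,"tz":0,"spin":0.02},{"tx":0.007,"ty":-0.008,"tz":0,"spin":0.02},{"tx":0.007,"ty":-0.007,"tz":0,"spin":0.02},{"tx":0.006,"ty":-0.007,"tz":0,"spin":0.01}]'
python3 -m crank '[{"tx":0,"ty":0,"tz":0,"spin":0},{"tx":0,"ty":0,"tz":0,"spin":0}]'
python3 ang.py 3
```

```text
t: 5.03
tool_pos: [0.4621, -0.1173, 0.0623]
eef_rot: [[0.562, 0.827, 0.0], [0.827, -0.562, 0.0], [0.0, 0.0, -1.0]]
force: [-0.9, 0.6, 0.3]
gripper_width: 0.0001
grasp_force: 0.7
t: 5.2
tool_pos: [0.4621, -0.1173, 0.0623]
eef_rot: [[0.564, 0.826, 0.0], [0.826, -0.564, -0.0], [0.0, 0.0, -1.0]]
force: [0.2, 0.8, 0.5]
gripper_width: -0.0002
grasp_force: 0.0
side
 ('Y', np.float64(0.109), np.float64(17.97), 20)
 ('Y', np.float64(0.1069), np.float64(18.76), 35)
 ('Y', np.float64(0.107), np.float64(17.21), 48)
 ('Y', np.float64(0.109), np.float64(17.98), 43)
 ('O', np.float64(0.0633), np.float64(-22.21), 39)
top
 ('Y', np.float64(0.1068), np.float64(17.85), 27)
 ('Y', np.float64(0.1076), np.float64(18.28), 25)
 ('Y', np.float64(0.106), np.float64(17.9), 23)
 ('Y', np.float64(0.106), np.float64(17.72), 26)
5.3 [ 0.462  -0.1172  0.0623] [ 0.6 -0.4  1. ]
```

```bash
python3 -m crank '[{"tx":0.002,"ty":-0.002,"tz":0,"spin":0},{"tx":0.002,"ty":-0.002,"tz":0,"spin":0},{"tx":0.001,"ty":-0.0015,"tz":0,"spin":0},{"tx":0,"ty":0,"tz":0,"spin":0},{"tx":0,"ty":0,"tz":0,"spin":0}]'
python3 ang.py 4
```

```text
t: 5.72
tool_pos: [0.4629, -0.1182, 0.0623]
eef_rot: [[0.563, 0.826, -0.0], [0.826, -0.563, 0.0], [0.0, -0.0, -1.0]]
force: [-0.8, 1.5, 1.1]
gripper_width: 0.0001
grasp_force: 0.5
side
 ('Y', np.float64(0.1088), np.float64(18.51), 19)
 ('Y', np.float64(0.1075), np.float64(19.05), 36)
 ('Y', np.float64(0.1069), np.float64(17.52), 44)
 ('Y', np.float64(0.1086), np.float64(18.67), 39)
 ('O', np.float64(0.0631), np.float64(-21.69), 36)
top
 ('Y', np.float64(0.1069), np.float64(18.23), 26)
 ('Y', np.float64(0.1077), np.float64(18.8), 25)
 ('Y', np.float64(0.1062), np.float64(18.0), 24)
 ('Y', np.float64(0.1057), np.float64(18.2), 28)
5.8167 [ 0.4629 -0.1182  0.0623] [ 0.2  0.9 -1. ]
```

```bash
python3 -m crank '[{"tx":0.001,"ty":-0.001,"tz":0,"spin":0},{"tx":0.001,"ty":-0.001,"tz":0,"spin":0},{"tx":0,"ty":0,"tz":0,"spin":0}]'
python3 -m crank '[{"tx":-0.03,"ty":0.03,"tz":0,"spin":0},{"tx":-0.04,"ty":0.04,"tz":0,"spin":0},{"tx":0,"ty":0,"tz":0.1,"spin":0},{"tx":0,"ty":0,"tz":0.2,"spin":0},{"tx":0,"ty":0,"tz":0.2,"spin":0}]'
python3 -m crank '[{"tx":0,"ty":0,"tz":0.2,"spin":0},{"tx":-0.1,"ty":0.15,"tz":0.1,"spin":0},{"tx":-0.1,"ty":0.15,"tz":0.1,"spin":0},{"tx":0,"ty":0,"tz":0,"spin":0}]'
python3 ang.py 5
python3 -c "
import cv2
b=cv2.imread('pics/side5.png');a=cv2.imread('pics/top5.png')
A=cv2.resize(a[175:295,290:390],(400,480),interpolation=cv2.INTER_CUBIC);B=cv2.resize(b[185:281,270:350],(400,480),interpolation=cv2.INTER_CUBIC)
cv2.imwrite('pics/c5.png',cv2.hconcat([A,B]))"
```

```text
t: 6.07
tool_pos: [0.4633, -0.1187, 0.0623]
eef_rot: [[0.563, 0.826, -0.0], [0.826, -0.563, 0.0], [0.0, -0.0, -1.0]]
force: [0.1, 1.1, -0.2]
gripper_width: 0.0001
grasp_force: 0.6
t: 6.48
tool_pos: [0.4481, -0.1041, 0.1628]
eef_rot: [[0.563, 0.826, -0.003], [0.826, -0.563, 0.001], [-0.001, -0.003, -1.0]]
force: [1.3, -0.5, -0.2]
gripper_width: -0.0003
grasp_force: 0.0
t: 6.82
tool_pos: [0.4078, -0.0418, 0.2459]
eef_rot: [[0.562, 0.827, 0.006], [0.827, -0.562, -0.001], [0.003, 0.005, -1.0]]
force: [0.0, -1.3, -0.5]
gripper_width: 0.0003
grasp_force: 0.0
side
 ('Y', np.float64(0.1092), np.float64(18.58), 20)
 ('Y', np.float64(0.1073), np.float64(18.65), 29)
 ('Y', np.float64(0.1076), np.float64(19.12), 32)
 ('Y', np.float64(0.1065), np.float64(18.44), 32)
 ('Y', np.float64(0.1071), np.float64(18.49), 36)
 ('O', np.float64(0.0639), np.float64(-23.08), 30)
top
 ('Y', np.float64(0.1072), np.float64(18.44), 28)
 ('Y', np.float64(0.1072), np.float64(19.06), 25)
 ('Y', np.float64(0.1062), np.float64(18.0), 24)
 ('Y', np.float64(0.1063), np.float64(18.98), 26)
6.9167 [ 0.409 -0.044  0.243] [ 0.3 -0.4 -0.7]
```

View pics/c5.png

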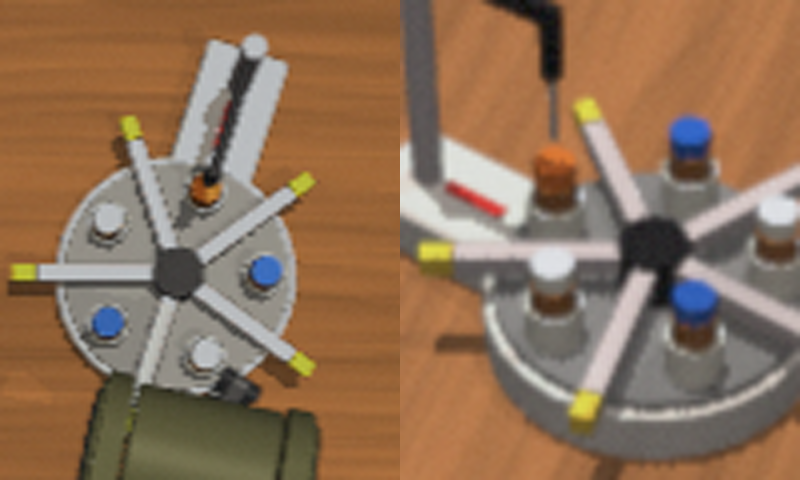

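The crop shows the needle at (553,130) directly over the orange cap at (555,160), and in the top view the cap at (205,188) lies under the arm's end. All five vials are upright. The fit gives 18.6° against a target of 18.7°. Next is the grey box's button.

```bash
python3 -m crank '[{"tx":0.02,"ty":0.15,"tz":0,"spin":0},{"tx":0.03,"ty":0.18,"tz":0,"spin":0},{"tx":0.03,"ty":0.19,"tz":0,"spin":0},{"tx":0.03,"ty":0.19,"tz":0,"spin":0},{"tx":0.03,"ty":0.19,"tz":0,"spin":0}]'
python3 -m crank '[{"tx":0.03,"ty":0.19,"tz":0,"spin":0},{"tx":0.03,"ty":0.19,"tz":0,"spin":0},{"tx":0.03,"ty":0.19,"tz":0,"spin":0},{"tx":0.02,"ty":0.19,"tz":0,"spin":0},{"tx":0,"ty":0,"tz":0,"spin":0}]'
python3 -m crank '[{"tx":0,"ty":0,"tz":-0.2,"spin":0},{"tx":0,"ty":0,"tz":-0.2,"spin":0},{"tx":0,"ty":0,"tz":-0.2,"spin":0},{"tx":0,"ty":0,"tz":0,"spin":0},{"tx":0,"ty":0,"tz":0,"spin":0}]'
python3 -c "
from h import *
cap('wrist','w3')
im=cv2.imread('pics/w3.png')
p=proj('w3',[.4593,.293,.049])[0];print(p)"
```

```text
t: 7.33
tool_pos: [0.4375, 0.1366, 0.2412]
eef_rot: [[0.564, 0.826, -0.001], [0.826, -0.564, -0.001], [-0.001, -0.001, -1.0]]
force: [1.1, -0.9, -0.2]
gripper_width: -0.0003
grasp_force: 0.0
t: 7.75
tool_pos: [0.4595, 0.2916, 0.2402]
eef_rot: [[0.561, 0.828, -0.002], [0.828, -0.561, -0.0], [-0.001, -0.001, -1.0]]
force: [-0.7, -0.9, -0.7]
gripper_width: 0.0003
grasp_force: 0.0
t: 8.17
tool_pos: [0.459, 0.2864, 0.1209]
eef_rot: [[0.564, 0.826, -0.004], [0.826, -0.564, -0.002], [-0.004, -0.002, -1.0]]
force: [1.6, 0.1, 0.5]
gripper_width: -0.0001
grasp_force: 0.0
[313.575414   258.90175901]
```

View pics/w3.png

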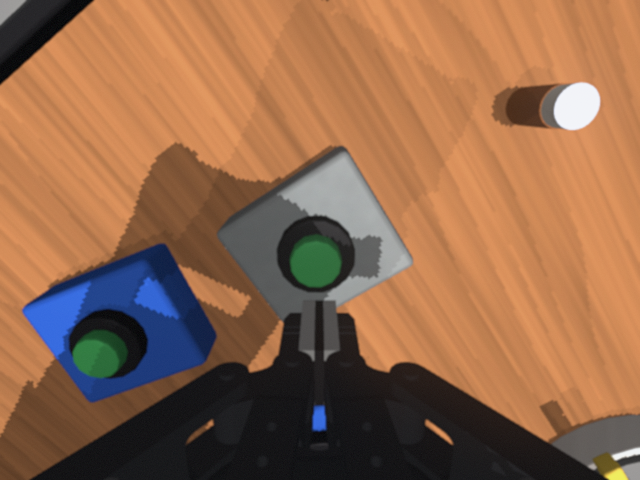

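The wrist view shows the grey box's green button at (316,261), where 3D measurement predicts (314,259). The blue look-alike at (108,345) is clear of the fingers.

```bash
python3 -m crank '[{"tx":0,"ty":0.015,"tz":-0.08,"spin":0},{"tx":0,"ty":0.015,"tz":-0.08,"spin":0},{"tx":0,"ty":0.002,"tz":-0.07,"spin":0},{"tx":0,"ty":0,"tz":0,"spin":0},{"tx":0,"ty":0,"tz":0,"spin":0}]'
python3 -m crank '[{"tx":0,"ty":0,"tz":-0.01,"spin":0},{"tx":0,"ty":0,"tz":-0.01,"spin":0},{"tx":0,"ty":0,"tz":-0.01,"spin":0},{"tx":0,"ty":0,"tz":-0.01,"spin":0},{"tx":0,"ty":0,"tz":0,"spin":0}]'
```

```text
t: 8.63
tool_pos: [0.4603, 0.294, 0.0783]
eef_rot: [[0.563, 0.826, 0.002], [0.826, -0.563, 0.001], [0.002, 0.001, -1.0]]
force: [0.9, -0.7, -0.4]
gripper_width: -0.0004
grasp_force: 0.0
t: 9.05
tool_pos: [0.4603, 0.2941, 0.0699]
eef_rot: [[0.563, 0.826, 0.003], [0.826, -0.563, 0.001], [0.003, 0.002, -1.0]]
force: [0.2, -0.3, 14.3]
gripper_width: 0.0001
grasp_force: 6.5
```

```bash
python3 -c "
from h import *
print(manip.tip_reach,manip.sense()['force'])
cap('side','s6');a=cv2.imread('pics/s6.png');b=cv2.imread('pics/side0.png')
f=lambda i:cv2.resize(i[325:395,270:340],(400,400),interpolation=cv2.INTER_CUBIC)
cv2.imwrite('pics/c6.png',cv2.hconcat([f(b),f(a)]))
print(proj('s6',[[.4593,.293,.049],[.4593,.293,.043],[.4593,.293,.055]]))"
```

```text
0.019 [ 0.22419905 -0.27720595 14.33636396]
[[305.30583258 358.51241428]
 [305.34978536 360.11184222]
 [305.26156747 356.90003809]]
```

View pics/c6.png

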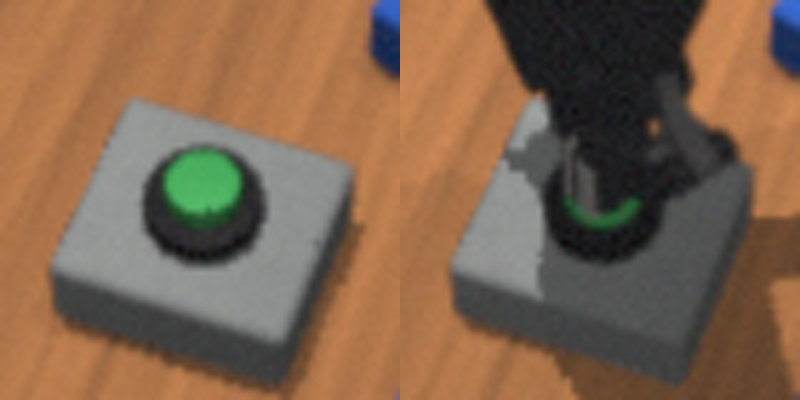

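The crop shows the fingertips on the button, with its green rim at (600,210) sunk to about the collar. At 14 N it is probably at the bottom, so I'll press slightly more to confirm.

```bash
python3 -m crank '[{"tx":0,"ty":0,"tz":-0.007,"spin":0},{"tx":0,"ty":0,"tz":0,"spin":0},{"tx":0,"ty":0,"tz":0,"spin":0}]'
```

```text
t: 9.35
tool_pos: [0.4605, 0.2942, 0.0696]
eef_rot: [[0.563, 0.826, 0.003], [0.826, -0.563, 0.002], [0.003, 0.002, -1.0]]
force: [-6.3, -4.8, 29.3]
gripper_width: 0.0002
grasp_force: 14.4
```

The force doubled with almost no further travel, so the button is fully down. Releasing and retreating.

```bash
python3 -m crank '[{"tx":0,"ty":0,"tz":0.03,"spin":0},{"tx":0,"ty":0,"tz":0.05,"spin":0},{"tx":0,"ty":0,"tz":0.2,"spin":0},{"tx":0,"ty":0,"tz":0.2,"spin":0},{"tx":0,"ty":0,"tz":0.2,"spin":0}]'
python3 -m crank '[{"tx":-0.1,"ty":0,"tz":0.1,"spin":0},{"tx":-0.1,"ty":0,"tz":0.1,"spin":0},{"tx":0,"ty":0,"tz":0,"spin":0},{"tx":0,"ty":0,"tz":0,"spin":0},{"tx":0,"ty":0,"tz":0,"spin":0}]'
python3 ang.py 7
python3 -c "
import cv2
cv2.imwrite('pics/c7.png',cv2.resize(cv2.imread('pics/side7.png')[180:400,150:400],None,fx=2.7,fy=2.7,interpolation=cv2.INTER_CUBIC))"
```

```text
t: 9.77
tool_pos: [0.4587, 0.2934, 0.2045]
eef_rot: [[0.563, 0.826, -0.002], [0.826, -0.563, -0.001], [-0.002, -0.001, -1.0]]
force: [0.2, 0.4, -0.4]
gripper_width: 0.0001
grasp_force: 0.0
t: 10.18
tool_pos: [0.4193, 0.2936, 0.2424]
eef_rot: [[0.563, 0.826, -0.001], [0.826, -0.563, -0.001], [-0.001, -0.0, -1.0]]
force: [-0.4, 0.2, -0.0]
gripper_width: 0.0005
grasp_force: 0.0
side
 ('Y', np.float64(0.1073), np.float64(19.5), 35)
 ('Y', np.float64(0.1066), np.float64(18.07), 39)
 ('O', np.float64(0.0657), np.float64(-21.25), 25)
top
 ('Y', np.float64(0.1072), np.float64(18.44), 28)
 ('Y', np.float64(0.1072), np.float64(19.06), 25)
 ('Y', np.float64(0.1062), np.float64(18.0), 24)
 ('Y', np.float64(0.1065), np.float64(19.11), 27)
 ('Y', np.float64(0.1057), np.float64(18.59), 27)
10.2833 [0.4195 0.2935 0.2418] [-0.3 -0.8 -0.4]
```

View pics/c7.png

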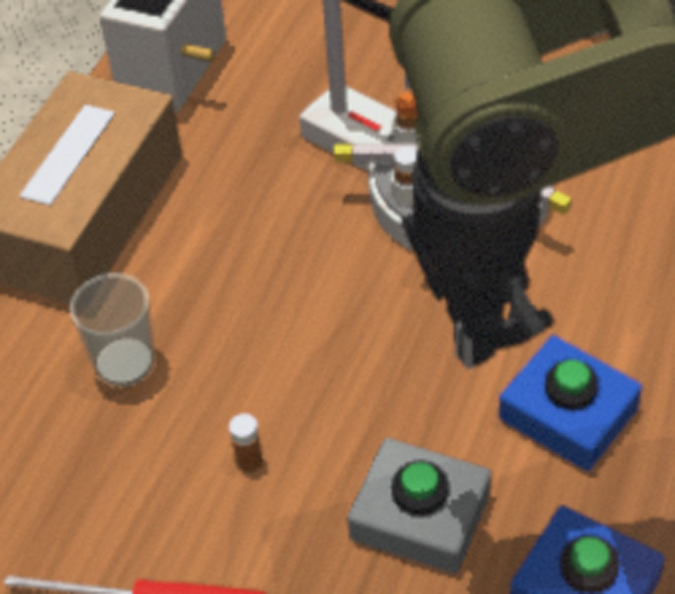

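The grey box's button at (420,478) is up again, the gripper touches nothing, and the carousel still stands at 18.6°. Handing in.

```bash
python3 -c "
from bench import manip
print(manip.job_done())"
```

```text
the job is handed in; nothing more can be done
None
```

The job is handed in: the orange vial stands under the needle to within about 0.1° by measurement, and the grey box's start button was then pressed to its stop and came back up. No vial was touched; no verdict came back.

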